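# Scrape the stone chips off the lapping plate

## Robot

A 7-joint arm with a two-finger parallel gripper is mounted at the origin on the work surface. World frame = base frame: x ahead of the robot, y to its left, z up, the work surface at z = 0. Lengths are in m, angles in rad, forces in N, time in s.
With the tool pointing down it reaches from about 0.35 to 0.9 m from the base axis. Payload 8.1 kg.
Tool frame: the origin (TCP) lies between the finger pads; the fingertips stand ahead of it and the grasp point (between the pads) is the TCP (arm.nose_length is the z of the fingertips in the tool frame, in m); z points along the fingers, y is the line along which they close (so a half turn about z gives the same grasp; the last joint's range is limited). The gripper opens to 92 mm and grips with 3 to 60 N. Pads are 19 mm wide; open, the fingers measure 130 mm over their backs; the gripper's body (75 mm by 190 mm) begins 47 mm behind the grasp point.
Start: joints at [1.065, 0.434, 0.025, 1.573, -0.012, 1.134, -0.075], TCP at [0.245, -0.575, 0.246] pointing down, gripper open.
Joint ranges: [-2.62, 2.62], [-0.44, 2.09], [-1.27, 1.32], [0.08, 2.57], [-1.32, 4.46], [0.12, 2], [-2.74, 2.74]. Speed limits (rad/s): [2.22, 2.22, 3.01, 3.01, 3.14, 3.14, 3.14].

## Interface

Orientations are given as a rotation vector (axis times angle).
In Python, from cell import sensors, optics, arm gives the robot as it stands.
- The arm moves only by the tool arm_command, never from a script. Its argument "deltas" is one flat list of numbers, 7 for each row, row after row: the turn, a rotation vector about the world's x, y, z as a fraction of full scale, then the shift along the world's x, y, z as a fraction of full scale, then the finger opening in mm, from 0 to 91.8. In form: [wx, wy, wz, dx, dy, dz, fingers, wx, wy, wz, dx, dy, dz, fingers, ...]. A call has 1 to 20 rows; each row is the pose to reach, as a shift and turn from the pose commanded when the call began; what a row does not reach only later rows make up. Full scale, the value 1, is 1 m for a shift and 90 degrees for a turn. A row lasts 1/10 s, in which the tool goes at most 50 mm and 8.59 degrees, less where a joint would pass 70% of its speed; a pose out of reach is approached as far as the arm can. A call with a number of a shift or a turn outside -1 to 1 is refused whole. A call with a gripper value outside its range is refused whole. The fingers move at their own pace and stop on an object; "force" is the grip in N (left out, the last holds). Time passes only in rows, so rows that repeat a pose let the fingers close. It gives the time, the measured TCP pose, the force, the opening and the grip force at its end, in the units of the state.
- sensors.observe(): the state, without advancing time (a new reading comes with each control period).
- optics.get_image(name): name is "scene" or "top"; returns the picture (420x560x3 uint8, blue, green, red); there is no depth.
- optics.calibration(name): a dict with "camera_matrix" (3x3 intrinsics, pixels), "D" ([k1, k2, p1, p2, k3] as OpenCV has them; the pictures are not rectified), "rvec" (rotation vector, rad) and "tvec" (3), from world to camera coordinates, as OpenCV has them. Camera axes: x right, y down, z forward; pixel columns grow to the right and rows downward; lengths in m; the calibration is good to about 2 mm. A picture is of the moment at which its call begins. calibration takes no time and is no camera call.
- arm.sign_off(): hands the job in; it is judged then, once.
The state is a dict: "clock": time; "joints": joint angles; "dq": joint speeds; "joint_efforts": joint torques, N m; "position": TCP position; "ee_rot": TCP orientation; "force": force on the tool from outside, world axes, zero at the start; "ft_torque": the same for the moment, N m; "width": opening from 0.0 (shut) to 1.0 (fully open); "gripper_force": force on a finger pad.
Only numpy, scipy, OpenCV 4.12 (cv2) and the standard library are available. Lean on these libraries where they do the work, as an engineer would, in place of code of your own. Each camera call takes 0.05 s, during which the arm holds its last target. There are 200 camera calls.

## Task

Take the green-handled scraper block and, with its rubber foot down on the dark lapping plate, wipe both orange stone chips off the plate's open end into the catch pan joined to it; do not touch the chips with the fingers. Then leave the scraper standing upright on the cleared plate and let go of it.

Things in the scene. Friction and masses are not known exactly. Their poses are not given: they have to be found in the camera images.
- plate_top (a point): top centre of the fixed lapping plate: dark steel on a grey base, 220 mm (x) by 150 mm (y), level, no lip, 50 mm above the counter. x points along it to the catch pan, z up. The pan, a bare-metal tray open on top, joins the +x end: x = 110 to 240 mm, y = -80 to 80 mm, floor 46 mm and rims 8 mm below the plate's top. Place and heading vary
- scraper_center (a point): centre of the loose upright scraper (0.25 kg, 66 mm tall, centre 33 mm up), left or right of the station. Below: rubber-footed aluminium bar 34 mm (x) by 130 mm (y), 26 mm high. On it, centred: green grip rib 26 mm (x) by 80 mm (y), 40 mm high, from 7 mm below to 33 mm above this point. z up; faces +x and -x wipe alike. The grey-white stone on a wood base is not it
- chip1: orange chip of broken stone, five-sided, 28 mm across, 12 mm thick, 12 g, loose on the plate; origin at the centre of its underside. It starts on the plate's -y half, its centre within 40 mm of the centre line and between x = -30 and 40 mm of the plate
- chip2: orange chip of broken stone, six-sided, 28 mm across, 12 mm thick, 12 g, loose on the plate; origin at the centre of its underside. It starts on the plate's +y half, its centre within 40 mm of the centre line and between x = -30 and 40 mm of the plate

How it is judged:
By the outcome, as a careful person would: the job done as asked, in the order asked, and still so for the second after the job is handed in, with the robot touching nothing.
It also fails if it takes over 38 s, if anything falls off the work surface, if the arm or the gripper's body presses on something with over 40 N, if the wrist force passes 120 N, or if a joint passes its speed limit or range.

## Working session

There is one attempt and no reset: what is moved stays moved. The work goes in short steps, Python scripts to look and compute and a tool call to move; the robot and the scene stay as the last step left them, time stands still between calls to the robot, and variables do not carry over. Pictures are saved under pics/ and viewed, at most 10 in all, crops included, and the job is handed in when it is done.

Besides the shell and the picture viewer there is one more tool, called after "Emit:" as a command line: name --argument value ..., lists and objects as JSON in quotes. arm_command: Moves the arm, as the interface text tells. Its arguments: {"type":"object","properties":{"deltas":{"type":"array","items":{"type":"number"}},"force":{"type":"number"}},"required":["deltas"]}

```bash
mkdir -p pics; ls
python3 - <<'E'
from cell import sensors, optics, arm
import cv2
print(sensors.observe(), arm.nose_length)
for n in("scene","top"):
    cv2.imwrite(f"pics/{n}0.png",optics.get_image(n)); print(optics.calibration(n))
E
```

```text
pics
{'clock': 0.0, 'joints': array([ 1.0653842 ,  0.43522546,  0.02497988,  1.57412803, -0.01159977,
        1.13399527, -0.07508092]), 'dq': array([-0.00020321,  0.00166611, -0.00056818,  0.00031209, -0.00160716,
       -0.00056197, -0.00012572]), 'joint_efforts': array([-1.06151205e-03, -6.67854524e+01,  9.84310247e-01, -3.14449811e+01,
       -6.06885902e-02,  4.30893211e-02,  1.37291195e-04]), 'position': array([ 0.24475364, -0.57454165,  0.24493153]), 'ee_rot': array([-3.07659645e+00, -6.28070213e-01,  7.33023455e-04]), 'force': array([ 0.04635352, -0.41436698,  0.92587844]), 'ft_torque': array([-0.00670366,  0.00600682,  0.01010808]), 'gripper_force': 0.0, 'width': 1.0032860205265415} 0.019
{'camera_matrix': array([[443.04471779,   0.        , 279.53660474],
       [  0.        , 443.04471779, 206.15842107],
       [  0.        ,   0.        ,   1.        ]]), 'D': array([-0.00724581,  0.        ,  0.        ,  0.        ,  0.        ]), 'rvec': array([ 1.25196031,  2.08503326, -1.11116503]), 'tvec': array([ 0.25598605, -0.21393643,  1.30610864])}
{'camera_matrix': array([[546.7506614 ,   0.        , 289.64341311],
       [  0.        , 546.7506614 , 202.49163917],
       [  0.        ,   0.        ,   1.        ]]), 'D': array([-0.16512318,  0.        ,  0.        ,  0.        ,  0.        ]), 'rvec': array([ 2.01471792, -2.20335441,  0.23377885]), 'tvec': array([0.04589557, 0.52166281, 1.355067  ])}
```

View pics/scene0.png

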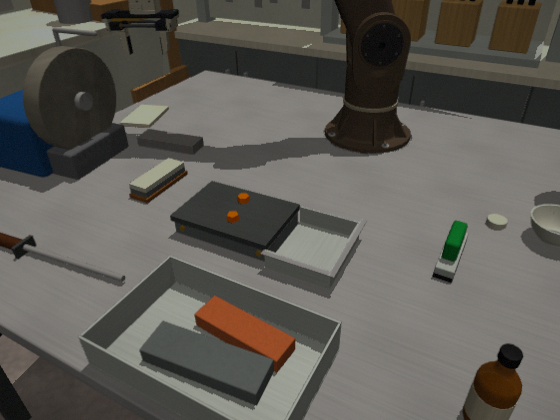

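View pics/top0.png

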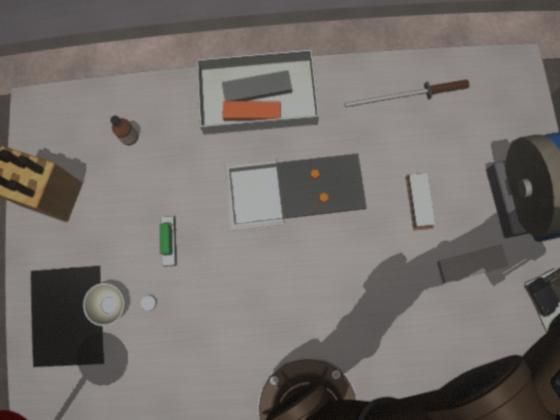

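The scene view shows the scraper at about (455,245) and the plate at (237,215), with the pan to its right and orange chips at (243,198) and (233,216). In the top view the scraper is at (166,240), the plate at (322,186) with the pan to its left, and the chips at (315,174) and (324,197).

```bash
cat > h.py <<'E'
import cv2, numpy as np
from cell import sensors, optics, arm
def ray(name,px,z):
    c=optics.calibration(name); R=cv2.Rodrigues(c["rvec"])[0]
    u=cv2.undistortPoints(np.float64(px).reshape(-1,1,2),c["camera_matrix"],c["D"]).reshape(-1,2)
    d=np.c_[u,np.ones(len(u))]@R; o=-R.T@c["tvec"]
    return (o+d*((z-o[2])/d[:,2])[:,None])[:,:2]
def blobs(im,lo,hi,roi,amin=15):
    x0,y0,x1,y1=roi
    m=cv2.inRange(cv2.cvtColor(im,cv2.COLOR_BGR2HSV),lo,hi)
    k=np.zeros_like(m);k[y0:y1,x0:x1]=m[y0:y1,x0:x1]
    return [c for c in cv2.findContours(k,cv2.RETR_EXTERNAL,cv2.CHAIN_APPROX_NONE)[0] if cv2.contourArea(c)>amin]
def rect(name,c,z):
    (x,y),s,a=cv2.minAreaRect((ray(name,c,z)*1000).astype(np.float32)); return np.round((x,y,*s,a),1)
E
python3 - <<'E'
from h import *
T=cv2.imread("pics/top0.png");S=cv2.imread("pics/scene0.png")
O=((4,150,120),(20,255,255));G=((45,120,40),(80,255,255))
for n,im,ro,rg,rp in(("top",T,(275,150,370,225),(150,210,185,275),(270,145,375,228)),("scene",S,(170,180,305,260),(430,210,475,285),(165,175,305,265))):
    for c in blobs(im,*O,ro):print(n,"chip",cv2.boundingRect(c),rect(n,c,.062))
    for c in blobs(im,*G,rg):print(n,"rib",cv2.boundingRect(c),rect(n,c,.066))
    for c in blobs(im,(0,0,0),(180,255,75),rp,800):print(n,"plate",rect(n,c,.05),ray(n,cv2.boxPoints(cv2.minAreaRect(c)),.05).round(3).tolist())
for c in blobs(T,(0,0,170),(180,50,255),(155,205,185,275)):print("bar",rect("top",c,.026))
for p in [(255,160),(280,160),(305,185),(322,186),(345,215)]:print(T[p[1],p[0]])
big=cv2.resize(T[145:275,145:375],None,fx=3.4,fy=3.4,interpolation=cv2.INTER_CUBIC);cv2.imwrite("pics/top0c.png",big)
E
```

```text
top chip (320, 193, 8, 9) [529.  -89.   18.1  21.2  84.2]
top chip (311, 170, 8, 8) [593.5 -72.   18.2  18.9  84.4]
top rib (161, 225, 8, 28) [456.7 325.9  18.2  70.3  87.5]
top plate [564.1 -86.5 211.5 144.4  89.9] [[0.637, 0.019], [0.636, -0.196], [0.492, -0.19], [0.493, 0.02]]
scene chip (227, 211, 11, 7) [594.4 -73.2  20.4  19.7  27.2]
scene chip (238, 193, 11, 6) [528.1 -90.1  19.2  21.3  27.1]
scene rib (442, 221, 25, 40) [481.9 327.   25.2 119.9  89.2]
scene plate [593.  -52.2 206.9 284.7   1.6] [[0.714, -0.149], [0.496, -0.281], [0.487, 0.041], [0.685, 0.102]]
[134 139 142]
[137 141 146]
[71 72 73]
[73 75 75]
[139 143 148]
```

View pics/top0c.png

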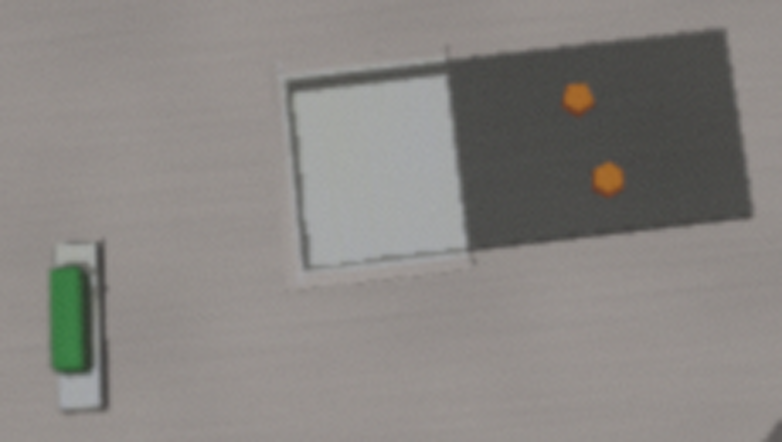

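The crop shows the scraper rib at (70,320), the bar reaching from (80,242) to (82,410), the pan joined on the plate's left, and chips at (578,98) and (608,178).

Run:
```python
from h import *
T=cv2.imread("pics/top0.png")
for v in(150,160,170):
  for c in blobs(T,(0,0,v),(180,60,255),(155,205,185,275)):print("bar",v,rect("top",c,.026))
for v in(85,100,110):
  for c in blobs(T,(0,0,0),(180,255,v),(282,145,375,228),800):
    print("plate",v,rect("top",c,.05))
    P=ray("top",c,.05); 
    for ax,val,s in((0,.64,1),(0,.49,-1)):
        q=P[(abs(P[:,0]-val)<.02)&(P[:,1]<0)&(P[:,1]>-.18)]; print(np.median(q[:,0]).round(4),np.degrees(np.polyfit(q[:,1],q[:,0],1)[0]).round(2))
```

```text
bar 150 [391.1 357.2  22.3  14.2  35.6]
bar 150 [385.  300.1  26.3  36.6  86.8]
bar 150 [408.3 329.3  29.2  25.8  87.3]
bar 150 [514.8 325.8  29.1  13.3  79.3]
bar 150 [543.5 297.5  38.2  13.6  84.9]
bar 160 [407.2 328.1  27.   18.3  85.4]
bar 160 [514.8 327.    8.4  24.6   1.4]
plate 85 [563.6 -86.3 148.4 214.7   1.5]
0.6364 -1.28
0.4909 -1.63
plate 100 [563.5 -85.8 150.5 216.7   1.5]
0.6375 -1.49
0.4897 -1.65
plate 110 [563.6 -85.6 152.9 219.4   1.3]
0.6384 -1.76
0.4889 -1.72
```

Emit:
arm_command --deltas '[0,0,0.1,0.03,0.04,0,91,0,0,0.19,0.07,0.09,0,91,0,0,0.28,0.1,0.14,0,91,0,0,0.38,0.13,0.18,0,91,0,0,0.47,0.16,0.23,0,91,0,0,0.57,0.18,0.28,0,91,0,0,0.66,0.19,0.32,0,91,0,0,0.75,0.2,0.37,0,91,0,0,0.8,0.2,0.42,0,91,0,0,0.84,0.2,0.46,0,91,0,0,0.84,0.2,0.5,0,91,0,0,0.84,0.2,0.5,0,91]'

```text
clock: 1.3
position: [0.4447, -0.0686, 0.246]
ee_rot: [-2.036, -2.391, -0.003]
force: [-0.3, 0.1, 0.7]
width: 0.987
gripper_force: 0.0
```

Emit:
arm_command --deltas '[0,0,0.09,0,0.05,0,91,0,0,0.18,0,0.1,0,91,0,0,0.27,0.01,0.15,0,91,0,0,0.36,0.01,0.2,0,91,0,0,0.45,0.01,0.25,0,91,0,0,0.54,0.01,0.3,0,91,0,0,0.63,0.012,0.34,0,91,0,0,0.72,0.014,0.38,0,91,0,0,0.81,0.014,0.396,0,91,0,0,0.875,0.014,0.396,-0.03,91,0,0,0.875,0.014,0.396,-0.07,91,0,0,0.875,0.014,0.396,-0.1,91,0,0,0.875,0.014,0.396,-0.1,91,0,0,0.875,0.014,0.396,-0.1,91]'

```text
clock: 2.7
position: [0.4591, 0.3209, 0.146]
ee_rot: [-0.071, -3.14, 0.001]
force: [0.9, 0.5, 0.6]
width: 0.992
gripper_force: 0.0
```

Run:
```python
from h import *
print({k:v for k,v in sensors.observe().items() if k in("clock","joints","position","ee_rot","force")})
a=optics.get_image("scene");b=optics.get_image("top")
a=cv2.resize(a[130:310,380:540],None,fx=2.5,fy=2.5);b=cv2.resize(b[150:330,90:250],None,fx=2.5,fy=2.5)
cv2.imwrite("pics/above.png",np.hstack([a,b]))
```

```text
{'clock': 2.7, 'joints': array([-0.13158919,  0.57510676, -0.82495669,  1.80214337,  0.49870509,
        0.98707959,  0.36479312]), 'position': array([0.45905334, 0.32086092, 0.14602215]), 'ee_rot': array([-7.07798228e-02, -3.13991614e+00,  5.40471042e-04]), 'force': array([0.88742699, 0.46156235, 0.57599352])}
```

View pics/above.png

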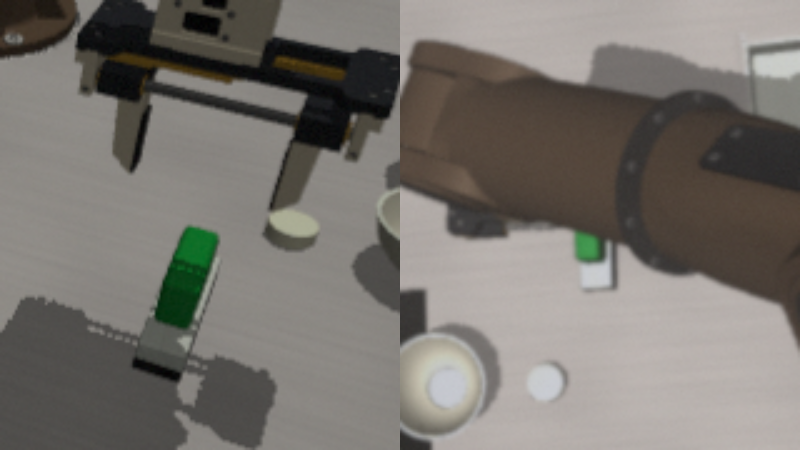

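The left half shows the open fingers straddling the green rib. The right half shows the arm above the rib, with its end at (590,245), and nothing else in the way. I'll go down and grip.

Emit:
arm_command --deltas '[0,0,0,0,0.005,-0.03,91,0,0,0,0,0.005,-0.06,91,0,0,0,0,0.005,-0.085,91,0,0,0,0,0.005,-0.095,91,0,0,0,0,0.005,-0.095,91,0,0,0,0,0.005,-0.095,70,0,0,0,0,0.005,-0.095,50,0,0,0,0,0.005,-0.095,35,0,0,0,0,0.005,-0.095,20,0,0,0,0,0.005,-0.095,15,0,0,0,0,0.005,-0.095,15,0,0,0,0,0.005,-0.095,15,0,0,0,0,0.005,-0.095,15,0,0,0,0,0.005,-0.095,15]' --force 45

```text
clock: 4.2
position: [0.4589, 0.3262, 0.0508]
ee_rot: [-0.07, -3.141, -0.001]
force: [-0.3, 0.2, -2.6]
width: 0.283
gripper_force: 44.8
```

Emit:
arm_command --deltas '[0,0,0,0,0,0.03,15,0,0,0,0,0,0.07,15,0,0,0,0,0,0.11,15,0,0,0.01,0.01,-0.03,0.12,15,0,0,0.02,0.02,-0.07,0.12,15,0,0,0.03,0.03,-0.11,0.12,15,0,0,0.045,0.04,-0.15,0.12,15,0,0,0.045,0.05,-0.19,0.12,15,0,0,0.045,0.06,-0.23,0.12,15,0,0,0.045,0.07,-0.27,0.12,15,0,0,0.045,0.08,-0.31,0.12,15,0,0,0.045,0.09,-0.35,0.12,15,0,0,0.045,0.1,-0.39,0.12,15,0,0,0.045,0.107,-0.43,0.12,15,0,0,0.045,0.107,-0.465,0.12,15,0,0,0.045,0.107,-0.487,0.12,15,0,0,0.045,0.107,-0.487,0.11,15,0,0,0.045,0.107,-0.487,0.09,15,0,0,0.045,0.107,-0.487,0.075,15,0,0,0.045,0.107,-0.487,0.075,15]'

```text
clock: 6.2
position: [0.5643, -0.1602, 0.1233]
ee_rot: [0.042, -3.137, -0.002]
force: [-0.4, -0.4, -2.2]
width: 0.284
gripper_force: 44.8
```

Run:
```python
from h import *
print({k:v for k,v in sensors.observe().items() if k in("clock","joints","position","ee_rot","force","width")})
a=optics.get_image("scene");b=optics.get_image("top")
a=cv2.resize(a[140:300,140:380],None,fx=1.66,fy=1.66);b=cv2.resize(b[100:260,200:440],None,fx=1.66,fy=1.66)
cv2.imwrite("pics/hover.png",np.hstack([a,b]))
```

```text
{'clock': 6.2, 'joints': array([ 0.72436457,  0.64066059, -0.80384413,  1.75534448,  0.54098633,
        0.98636537,  1.30612909]), 'position': array([ 0.56425121, -0.16022993,  0.12327853]), 'ee_rot': array([ 4.22401381e-02, -3.13706599e+00, -1.80109293e-03]), 'force': array([-0.35492667, -0.37499873, -2.1784726 ]), 'width': 0.28367817079545193}
```

View pics/hover.png

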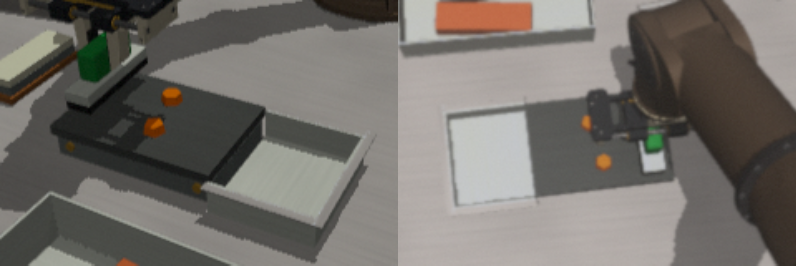

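The scraper hangs behind both chips at the plate's far end. In the left half the bar is at (110,80) and the chips at (172,97) and (154,127). In the right half it is aligned with the plate and within its width. I'll lower it.

Emit:
arm_command --deltas '[0,0,0,0,0,-0.012,15,0,0,0,0,0,-0.02,15,0,0,0,0,0,-0.023,15,0,0,0,0,0,-0.025,15,0,0,0,0,0,-0.026,15,0,0,0,0,0,-0.026,15]'

```text
clock: 6.9
position: [0.5656, -0.1609, 0.1007]
ee_rot: [0.041, -3.141, 0.001]
force: [-5.9, 1.1, 8.0]
width: 0.283
gripper_force: 44.8
```

Emit:
arm_command --deltas '[0,0,0,0,0.006,0,15,0,0,0,0,0.016,0,15,0,0,0,-0.001,0.026,0,15,0,0,0,-0.001,0.037,0,15,0,0,0,-0.001,0.048,0,15,0,0,0,-0.001,0.059,0,15,0,0,0,-0.002,0.07,0,15,0,0,0,-0.002,0.081,0,15,0,0,0,-0.002,0.092,0,15,0,0,0,-0.002,0.103,0,15,0,0,0,-0.003,0.114,0,15,0,0,0,-0.003,0.125,0,15,0,0,0,-0.003,0.136,0,15,0,0,0,-0.004,0.147,0,15]'

```text
clock: 8.3
position: [0.5628, -0.0145, 0.1006]
ee_rot: [-0.039, 3.14, -0.003]
force: [0.8, -9.2, 11.8]
width: 0.281
gripper_force: 44.8
```

Run:
```python
from h import *
print(sensors.observe()["position"])
a=optics.get_image("scene");b=optics.get_image("top")
a=cv2.resize(a[140:300,140:380],None,fx=1.66,fy=1.66);b=cv2.resize(b[100:260,200:440],None,fx=1.66,fy=1.66)
cv2.imwrite("pics/mid.png",np.hstack([a,b]))
```

```text
[ 0.56283324 -0.01450083  0.10063659]
```

View pics/mid.png

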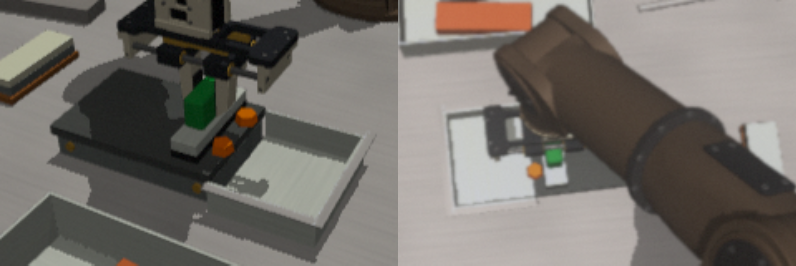

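Both chips are being pushed at the plate's open end, at (222,147) and (246,117) in the left half. I'll finish the stroke.

Emit:
arm_command --deltas '[0,0,0,0,0.008,0,15,0,0,0,0,0.016,0,15,0,0,0,0,0.024,0,15,0,0,0,-0.001,0.032,0,15,0,0,0,-0.001,0.04,0.001,15,0,0,0,-0.001,0.047,0.001,15,0,0,0,-0.001,0.047,0.001,15,0,0,0,-0.001,0.047,0.001,15,0,0,0,-0.001,0.047,0.001,15]'

```text
clock: 9.3
position: [0.561, 0.0334, 0.1007]
ee_rot: [0.041, -3.141, -0.001]
force: [0.3, 1.8, 0.5]
width: 0.282
gripper_force: 44.8
```

Run:
```python
from h import *
print(sensors.observe()["position"])
a=optics.get_image("scene");b=optics.get_image("top")
a=cv2.resize(a[140:300,140:380],None,fx=1.66,fy=1.66);b=cv2.resize(b[100:260,200:440],None,fx=1.66,fy=1.66)
cv2.imwrite("pics/end.png",np.hstack([a,b]))
```

```text
[0.56095504 0.03336378 0.1007091 ]
```

View pics/end.png

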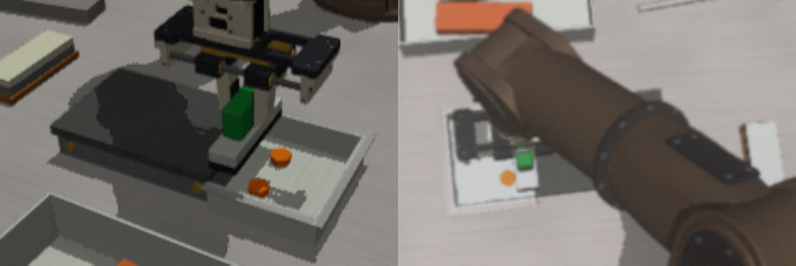

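Both chips lie in the pan, at (258,187) and (281,156) in the left half. Next I'll bring the scraper back to the plate's middle, set it down and let go.

Emit:
arm_command --deltas '[0,0,0,0,0,0.008,15,0,0,0,0,0,0.016,15,0,0,0,0,-0.015,0.016,15,0,0,0,0.001,-0.04,0.016,15,0,0,0,0.002,-0.07,0.016,15,0,0,0,0.003,-0.1,0.016,15,0,0,0,0.003,-0.12,0.016,15,0,0,0,0.003,-0.125,0.014,15,0,0,0,0.003,-0.125,0.008,15,0,0,0,0.003,-0.125,0.003,15,0,0,0,0.003,-0.125,0,15,0,0,0,0.003,-0.125,-0.0005,15,0,0,0,0.003,-0.125,-0.0005,15,0,0,0,0.003,-0.125,-0.0005,15]'

```text
clock: 10.8
position: [0.5637, -0.0905, 0.1006]
ee_rot: [0.044, -3.141, -0.0]
force: [-3.6, 0.2, 5.8]
width: 0.28
gripper_force: 44.9
```

Contact is confirmed at the right height, so I'll open and then rise.

Emit:
arm_command --deltas '[0,0,0,0,0,0,40,0,0,0,0,0,0,60,0,0,0,0,0,0,80,0,0,0,0,0,0,91,0,0,0,0,0,0,91,0,0,0,0,0,0,91,0,0,0,0,0,0,91,0,0,0,0,0,0.01,91,0,0,0,0,0,0.03,91,0,0,0,0,0,0.06,91,0,0,0,0,0,0.1,91,0,0,0,-0.03,-0.03,0.13,91,0,0,0,-0.06,-0.07,0.15,91,0,0,0,-0.09,-0.11,0.15,91,0,0,0,-0.12,-0.15,0.15,91,0,0,0,-0.14,-0.2,0.15,91,0,0,0,-0.14,-0.24,0.15,91,0,0,0,-0.14,-0.24,0.15,91,0,0,0,-0.14,-0.24,0.15,91]'

```text
clock: 12.7
position: [0.4236, -0.3329, 0.2506]
ee_rot: [-0.036, 3.141, 0.001]
force: [0.3, -0.2, 0.9]
width: 0.987
gripper_force: 0.0
```

Run:
```python
from h import *
s=sensors.observe();print(s["position"],s["width"],s["clock"])
a=optics.get_image("scene");b=optics.get_image("top")
a=cv2.resize(a[140:300,140:380],None,fx=1.66,fy=1.66);b=cv2.resize(b[100:260,200:440],None,fx=1.66,fy=1.66)
cv2.imwrite("pics/done.png",np.hstack([a,b]))
```

```text
[ 0.42360503 -0.3329073   0.25057977] 0.987240061183429 12.7
```

View pics/done.png

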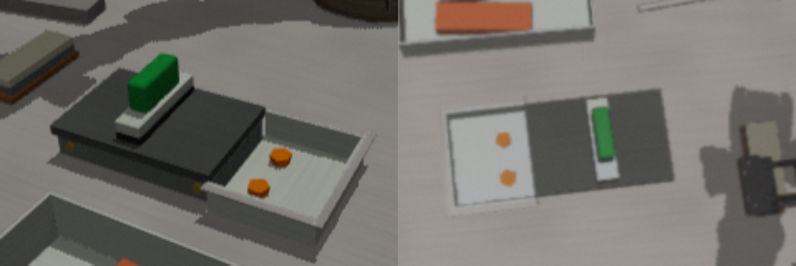

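The scraper stands upright on the cleared plate, at (603,138) in the right half. Both chips are in the pan, at (503,140) and (508,178), and the gripper is well clear.

```bash
python3 -c "
from cell import arm
print(arm.sign_off())"
```

```text
the job is handed in; nothing more can be done
None
```

The job is handed in at about 13 s on the robot's clock: both chips were wiped into the catch pan with the scraper, which now stands upright and released on the cleared plate.

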